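# Mesh check of an apple-peeler drive gear

### The arm

A 7-joint arm with a two-finger parallel gripper is mounted at the origin on the work surface. World frame = base frame: x ahead of the robot, y to its left, z up, the work surface at z = 0. Lengths are in m, angles in rad, forces in N, time in s.
With the tool pointing down it reaches from about 0.425 to 0.875 m from the base axis. Payload 4.7 kg.
Tool frame: the origin (TCP) lies at the very end of the fingers, on their centre line; the grasp point (between the pads) lies 19 mm behind it; z points along the fingers, y is the line along which they close (so a half turn about z gives the same grasp; the last joint's range is limited). The gripper opens to 87 mm and grips with 3 to 60 N. Pads are 19 mm wide; open, the fingers measure 117 mm over their backs; the gripper's body (75 mm by 190 mm) begins 51 mm behind the grasp point.
Start: joints at [-1.14, 0.321, -0.07, 1.45, 0.023, 1.371, -0.057], TCP at [0.263, 0.594, 0.223] pointing down, gripper open.
Joint ranges: [-2.86, 2.86], [-0.3, 2.09], [-1.38, 1.24], [0.06, 2.45], [-1.56, 4.7], [0.09, 2.05], [-2.69, 2.69]. Speed limits (rad/s): [2.57, 2.57, 3.14, 3.14, 3.14, 3.14, 3.14].

### API

Orientations are given as a rotation vector (axis times angle).
In Python, from bench import ctrl, get_image, job gives the robot as it stands.
- The arm moves only by the shell command python3 -m crank 'ROWS' [FORCE]. ROWS is JSON, a list that holds one entry, the list of rows, each a list of 5 numbers: the shift along the tool's x, y, z in mm, then the turn about the tool's z in rad, then the closure, from -1 (fully open) to 1 (shut), so that 0 is half open. A call has 1 to 10 rows; each row shifts and turns the commanded pose from where the row before left it, along the tool's axes as they then stand; what a row does not reach is not made up. A row lasts 1/12 s, in which the tool goes at most 41.7 mm and 7.16 degrees, less where a joint would pass 70% of its speed; a pose out of reach is approached as far as the arm can. A call with a gripper value outside its range is refused whole. The fingers move at their own pace and stop on an object; FORCE is the grip in N (left out, the last holds). Time passes only in rows, so rows that do not move let the fingers close. It gives the time, the measured TCP pose, the force, the opening and the grip force at its end, in the units of the state.
- ctrl.get_state(): the state, without advancing time (a new reading comes with each control period).
- get_image(name): name is "side" or "top"; returns a dict with "pixels" (480x640x3 uint8, red, green, blue), "fx", "fy", "cx", "cy" (pixels), "T" (4x4, takes a point from camera to world coordinates). Camera axes: x right, y down, z forward; pixel columns grow to the right and rows downward; lengths in m; the calibration is good to about 2 mm. A picture is of the moment at which its call begins. There is no depth.
- job.close_job(): hands the job in; it is judged then, once.
The state is a dict: "time": time; "joint_positions": joint angles; "qd": joint speeds; "joint_torque": joint torques, N m; "position": TCP position; "tool_rot": TCP orientation; "ft_force": force on the tool from outside, world axes, zero at the start; "torque": the same for the moment, N m; "grip_width": opening from 0.0 (shut) to 1.0 (fully open); "grip_force": force on a finger pad.
Only numpy, scipy, OpenCV 4.12 (cv2) and the standard library are available. Lean on these libraries where they do the work, as an engineer would, in place of code of your own. Each camera call takes 0.05 s, during which the arm holds its last target. There are 200 camera calls.

### The job

Turn the carousel until the spare gear that has as many teeth as the master gear (twelve) stands at the mouth of the gauge's channel. Slide that gear, without lifting it, along the channel until its teeth are fully in mesh with the master gear, push the sliding bolt fully home behind it, then turn the crank clockwise to its stop to prove that the pair runs. Leave the other gears in their pockets and do not disturb the things standing around.

Things in the scene. Friction and masses are not known exactly. Their poses are not given: they have to be found in the camera images.
- gauge: grey painted gear gauge, fixed. Origin on the bench, z up, yaw varies. In its frame, in mm: carousel axis at (0,-135), master gear axis at (0,104). A flat channel, floor 22 above the bench, runs along +y from y=-4 to the master between two rails 8 high, inner faces at x=-37 and +37, flared at the mouth. The bolt crosses the channel at y=-3 to 6, over the rail, coming from the -x side.
- master_axis (a point): point on the axis of the master gear, 31 mm above the bench. Steel spur gear of 12 teeth, tip radius 34.5 mm, root radius 24 mm, teeth 22 to 42 mm above the bench; it turns only with the crank fixed on top of it. In full mesh the axes of master and spare gear are about 59 to 63 mm apart, the spare's axis at about (0,44) mm in the gauge's frame.
- crank (a joint): angle of the crank and master gear, rad, growing clockwise seen from above; starts between 0 and 0.7, stop at 2.4 (lower stop -0.5). At 0 the crank points along the gauge's -x, at 1.57 along its +y. Turns easily (0.03 N m) and stays where left.
- crank_pin (a point): top centre of the upright round crank pin, 12 mm diameter, 45 mm from the master axis; the pin spans 58 to 88 mm above the bench, this point is at its top.
- bolt (a joint): travel of the sliding bolt, m: 0 open, 0.062 fully home across the channel; moves along the gauge's +x; about 1.2 N friction, stays where left.
- bolt_knob (a point): top centre of the upright round knob of the bolt, 14 mm diameter, 71 mm above the bench, knob spans 43 to 71 mm; at bolt travel 0 it stands at (-82, 2) mm in the gauge's frame. The bolt is a round-nosed bar 9 mm wide, 31 to 43 mm above the bench.
- carousel_axis (a point): point on the carousel's axis on top of its disc, 24 mm above the bench. Rubber-faced disc, radius 128 mm, turns both ways without stop (0.1 N m), stays where left. Spindle radius 10, top 50 mm above the bench. Four pockets at 90 degrees, side walls 10 mm high and 75 mm apart, open outward; gear centres 88 mm from the axis. The channel lies in the gauge's +y direction from the axis.
- peg0 (a point): top centre of an upright round peg on the carousel's disc for turning it: 12 mm diameter, 24 to 70 mm above the bench, 105 mm from the carousel axis, half-way between two pockets.
- peg1 (a point): top centre of an upright round peg on the carousel's disc for turning it: 12 mm diameter, 24 to 70 mm above the bench, 105 mm from the carousel axis, half-way between two pockets.
- peg2 (a point): top centre of an upright round peg on the carousel's disc for turning it: 12 mm diameter, 24 to 70 mm above the bench, 105 mm from the carousel axis, half-way between two pockets.
- peg3 (a point): top centre of an upright round peg on the carousel's disc for turning it: 12 mm diameter, 24 to 70 mm above the bench, 105 mm from the carousel axis, half-way between two pockets.
- gear12_center (a point): centre, half-way up the toothed part, of the wanted white nylon gear with 12 teeth: tip diameter 69 mm, 18 mm thick, lying flat in a carousel pocket (underside 24 mm above the bench), with a round boss on top 26 mm across, 10 mm high; 60 to 130 g, slippery. If its teeth meet the master's tip to tip, turning the crank a little lets it in.
- gear8_center (a point): centre, half-way up the toothed part, of a white nylon gear with 8 teeth, otherwise the same size; not the wanted one, stays in its pocket.
- gear16_center (a point): centre, half-way up the toothed part, of a white nylon gear with 16 teeth, otherwise the same size; not the wanted one, stays in its pocket.
- gear20_center (a point): centre, half-way up the toothed part, of a white nylon gear with 20 teeth, otherwise the same size; not the wanted one, stays in its pocket.
- apple_a: a red apple, 71 mm across, 68 mm high; bystander, leave alone; origin at its foot
- apple_b: a red apple, 71 mm across, 68 mm high; bystander, leave alone; origin at its foot
- salt: a clear jar with a steel cap, 48 mm across, 105 mm high; bystander, leave alone; origin at its foot
- grease: a grey jar with a black cap, 56 mm across, 60 mm high; bystander, leave alone; origin at its foot
- bowl: a steel bowl, 100 mm across, 50 mm high; bystander, leave alone; origin at its foot
- wrench: a wrench lying flat, 160 mm long; bystander, leave alone; origin at its middle, on the bench
- spatula: a spatula lying flat, 240 mm long; bystander, leave alone; origin at its middle, on the bench
Mind the look-alikes: they are no part of the job. Leave any blue look-alike of the part that bears gear12_center alone. What is shaped like the part that bears gear8_center but blue is not meant.

How it is judged:
On the way, in this order (a step that is already met when the one before it is completed fails the run):
1. the twelve-tooth gear lies in the channel in mesh with the master gear (axes within 65 mm) (horizontal distance between gear12_center and master_axis below 0.065 m and height (world z) of gear12_center below 0.036 m and angle between gear12_center's own z axis and vertical below 0.1 rad), for 0.2 s.
2. the bolt is home behind the gear, still in mesh (horizontal distance between gear12_center and master_axis below 0.065 m and value of joint bolt above 0.056 m), for 0.2 s.
3. the crank is turned clockwise to its stop with the gear in mesh behind the bolt (all of step 2 and value of joint crank above 2.2 rad), for 0.2 s.
At the end, for the whole second after the job is handed in: the twelve-tooth gear lies flat in the channel in mesh with the master (axes within 65 mm), the bolt is home (at least 56 of 62 mm), the crank is at its stop (above 2.2 rad), and the other three gears lie in their pockets (within 110 mm of the carousel axis) (all of step 3 and height (world z) of gear12_center below 0.036 m and angle between gear12_center's own z axis and vertical below 0.1 rad and horizontal distance between each of gear8_center, gear16_center, gear20_center and carousel_axis below 0.11 m); the robot touches nothing.
It fails at once if the twelve-tooth gear is lifted (height (world z) of gear12_center above 0.05 m).
It fails at once if another gear leaves its pocket (horizontal distance between any of gear8_center, gear16_center, gear20_center and carousel_axis above 0.115 m).
It fails at once if a thing standing around is moved by more than 30 mm (distance of any of apple_a, apple_b, salt, grease, bowl, wrench, spatula from where it was at the start of the episode above 0.03 m).
It also fails if it takes over 72 s, if anything falls off the work surface, if the arm or the gripper's body presses on something with over 40 N, if the wrist force passes 120 N, or if a joint passes its speed limit or range.

## Working session

There is one attempt and no reset: what is moved stays moved. The work goes in short steps, Python scripts to look and compute and a shell command to move; the robot and the scene stay as the last step left them, time stands still between calls to the robot, and variables do not carry over. Pictures are saved under pics/ and viewed, at most 10 in all, crops included, and the job is handed in when it is done.

```bash
ls; mkdir -p pics; python3 - <<'E'
from bench import ctrl,get_image
import cv2,numpy as np
for n in("top","side"):
    d=get_image(n);cv2.imwrite(f"pics/{n}0.png",d["pixels"][:,:,::-1]);print(n,d["fx"],d["fy"],d["cx"],d["cy"],np.round(d["T"],4).tolist())
s=ctrl.get_state();print(s["time"],s["position"],s["tool_rot"],s["grip_width"])
E
```

```text
pics
top 549.7218204983315 549.7218204983315 322.03368935293787 240.77921010524932 [[0.016, -0.9932, 0.115, 0.4089], [-0.9999, -0.0164, -0.0023, -0.0179], [0.0041, -0.1149, -0.9934, 1.2033], [0.0, 0.0, 0.0, 1.0]]
side 544.1973714911571 544.1973714911571 315.7068416752335 240.46769719189965 [[0.9981, -0.0292, 0.0548, 0.4929], [-0.0592, -0.7128, 0.6989, -0.77], [0.0186, -0.7008, -0.7131, 0.8402], [0.0, 0.0, 0.0, 1.0]]
0.1 [0.26297665 0.59386966 0.22154814] [-6.49831416e-01 -3.07336044e+00  2.74071802e-03] 0.9997680820753168
```

View pics/top0.png

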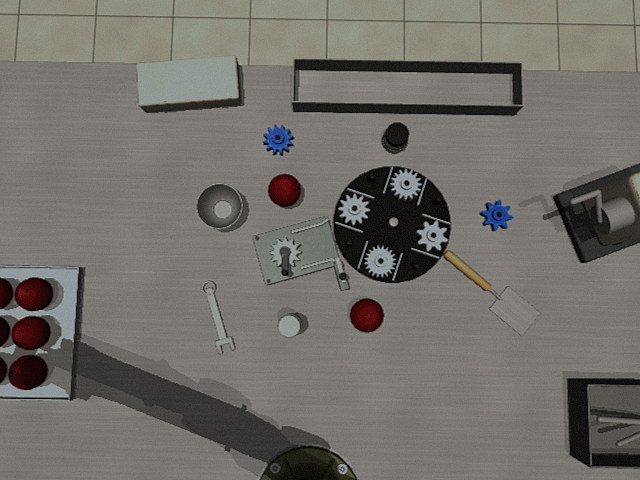

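View pics/side0.png

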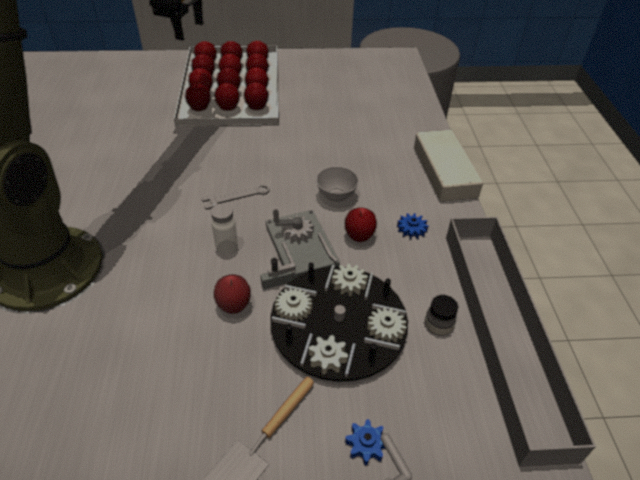

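The top picture shows the gauge at (295,250), the master near (287,252), the carousel axis at (393,222), the bolt knob near (343,277), and white gears at (353,208), (406,184), (432,236) and (380,261). The look-alikes are the blue gears at (278,140) and (497,215). The eight-tooth gear is clearly (432,236), and the twelve-tooth one is probably (353,208), so I'll check with a close crop.

```bash
cat > h.py <<'E'
from bench import ctrl,get_image
import cv2,numpy as np
def ray(d,u,v,z):
    T=np.array(d["T"]);r=T[:3,:3]@[(u-d["cx"])/d["fx"],(v-d["cy"])/d["fy"],1];o=T[:3,3]
    return (o+r*(z-o[2])/r[2])[:2]
def proj(d,p):
    T=np.array(d["T"]);q=T[:3,:3].T@(np.array(p)-T[:3,3]);return np.array([d["fx"]*q[0]/q[2]+d["cx"],d["fy"]*q[1]/q[2]+d["cy"]])
E
python3 - <<'E'
from h import *
d=get_image("top");im=d["pixels"][:,:,::-1].copy()
cv2.imwrite("pics/crop.png",cv2.resize(im[155:295,250:455],None,fx=3.9,fy=3.9,interpolation=cv2.INTER_CUBIC))
g=im.astype(int)
m=((im.min(2)>135)).astype(np.uint8)
for n,(u,v) in dict(a=(353,208),b=(406,184),c=(432,236),e=(380,261)).items():
    w=np.zeros_like(m);cv2.circle(w,(u,v),20,1,-1);mm=m&w
    k,l,st,c=cv2.connectedComponentsWithStats(mm)
    i=1+np.argmax(st[1:,4]);cc=c[i];
    R=np.hypot(*(np.indices(m.shape)[::-1]-cc[:,None,None])); 
    print(n,cc,st[i,4],ray(d,*cc,.042))
    # tooth spectrum
    th=np.linspace(0,2*np.pi,256,endpoint=False);P=0
    for r in(12.5,13.5,14.5):
        x=(cc[0]+r*np.cos(th)).astype(np.float32);y=(cc[1]+r*np.sin(th)).astype(np.float32)
        P=P+abs(np.fft.rfft(cv2.remap(im.mean(2).astype(np.float32),x[None],y[None],1)[0]))
    print({q:int(P[q]) for q in(8,12,16,20)})
c=ray(d,393,222,.05);print("axis",c)
E
```

```text
a [353.69565217 208.47058824] 391 [ 0.61409556 -0.08724185]
{8: 558, 12: 29837, 16: 265, 20: 400}
b [405.54146341 183.57560976] 410 [ 0.67031099 -0.19841843]
{8: 449, 12: 1217, 16: 24952, 20: 746}
c [432.07672634 235.20460358] 391 [ 0.55914737 -0.25482537]
{8: 31012, 12: 440, 16: 5922, 20: 559}
e [379.71491228 260.86622807] 456 [ 0.5025068  -0.14342636]
{8: 599, 12: 376, 16: 646, 20: 18182}
axis [ 0.58498396 -0.17043101]
```

View pics/crop.png

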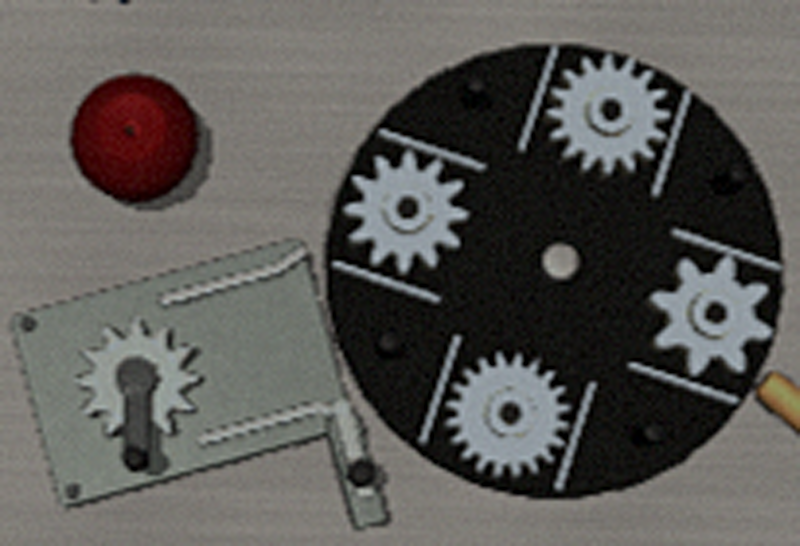

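The spectrum and the crop agree. The twelve-tooth gear is at (353.7,208.5), with 16 teeth at (405,184), 8 at (432,235) and 20 at (380,261). The blue ones are excluded.

```bash
cat >> h.py <<'E'
from scipy.spatial.transform import Rotation as Ro
def go(p,ang=None,s=None):
    """tool-frame shift (mm) to world p; turn (rad) bringing closing line to world angle ang (deg)"""
    s=s or ctrl.get_state();R=Ro.from_rotvec(s["tool_rot"]).as_matrix()
    p=np.array(p,float);sh=R.T@(p-np.array(s["position"]))*1000
    t=None
    if ang is not None:
        a=np.degrees(np.arctan2(R[1,1],R[0,1]));t=-((ang-a+90)%180-90)   # +turn = clockwise
        Rn=R@Ro.from_rotvec([0,0,np.radians(t)]).as_matrix();print("turn",round(np.radians(t),3),"shift after turn",np.round(Rn.T@(p-np.array(s["position"]))*1000,1))
    print("shift now",np.round(sh,1),"at",np.round(s["position"],4),"closing",round(np.degrees(np.arctan2(R[1,1],R[0,1])),1),"F",np.round(s["ft_force"],1),"t",round(s["time"],2))
E
python3 - <<'E'
from h import *
d=get_image("top");C=np.array([.5865,-.171])
M=ray(d,285.5,252.3,.042);K=ray(d,250+362/3.9,155+470/3.9,.071);P=ray(d,250+135/3.9,155+456/3.9,.088)
print("M",M,np.linalg.norm(M-C),"K",K,"P",P,np.linalg.norm(P-M))
ey=(M-C)/np.linalg.norm(M-C);ex=np.array([ey[1],-ey[0]]);O=C+.135*ey
print("yaw ey deg",np.degrees(np.arctan2(ey[1],ey[0])),"ex",ex,"ey",ey,"O",O)
loc=lambda w:np.round([(w-O)@ex*1000,(w-O)@ey*1000],1)
print("K",loc(K),"P",loc(P),"gear",[loc(C+np.array([.0276,.0838]))])
for u,v in((395,190),(352,222),(250+478/3.9,155+93/3.9),(250+388/3.9,155+342/3.9)):print("peg?",ray(d,u,v,.07))
for a in(71.8+45,71.8-45):print("peg pred",C+.105*np.array([np.cos(np.radians(a)),np.sin(np.radians(a))]))
print("salt",ray(d,289,325,.1),"apples",ray(d,367,315,.04),ray(d,284,190,.04),"grease",ray(d,397,135,.06))
p=C+.105*np.array([np.cos(np.radians(26.8)),np.sin(np.radians(26.8))])
go([*p,.11],133.8)
E
```

```text
M [0.51746    0.05652954] 0.23777345280350118 K [ 0.46869977 -0.06442773] P [0.47316588 0.05443103] 0.04434380088962679
yaw ey deg 106.87953569982321 ex [0.95691735 0.29036043] ey [-0.29036043  0.95691735] O [ 0.54730134 -0.04181616]
K [-81.8   1.2] P [-43.  113.6] gear [array([ 50.7, -62.8])]
peg? [ 0.6498917  -0.17190812]
peg? [ 0.58051072 -0.08230323]
peg? [ 0.67297386 -0.12467459]
peg? [ 0.53703123 -0.07751039]
peg pred [ 0.53915786 -0.07727849]
peg pred [ 0.68022151 -0.12365786]
salt [0.36728537 0.04244599] apples [ 0.38836224 -0.11740157] [0.65224144 0.06306657] grease [ 0.77201709 -0.17746757]
turn -1.181 shift after turn [ 195.5 -806.7  112.5]
shift now [-672.  -487.3  112.5] at [0.263  0.5941 0.2219] closing 66.1 F [ 0.3 -0.7  0.2] t 0.2
```

```bash
python3 -m crank '[[[0,0,0,-0.118,-0.2],[0,0,0,-0.118,-0.2],[0,0,0,-0.118,-0.2],[0,0,0,-0.118,-0.2],[0,0,0,-0.118,-0.2],[0,0,0,-0.118,-0.2],[0,0,0,-0.118,-0.2],[0,0,0,-0.118,-0.2],[0,0,0,-0.118,-0.2],[0,0,0,-0.118,-0.2]]]' 10
python3 -m crank '[[[8,-33,0,0,-0.2],[8,-33,0,0,-0.2],[8,-33,0,0,-0.2],[8,-33,0,0,-0.2],[8,-33,0,0,-0.2],[8,-33,0,0,-0.2],[8,-33,0,0,-0.2],[8,-33,0,0,-0.2],[8,-33,0,0,-0.2],[8,-33,0,0,-0.2]]]'
python3 -m crank '[[[8,-33,0,0,-0.2],[8,-33,0,0,-0.2],[8,-33,0,0,-0.2],[8,-33,0,0,-0.2],[8,-33,0,0,-0.2],[8,-33,0,0,-0.2],[8,-33,0,0,-0.2],[8,-33,0,0,-0.2],[8,-33,0,0,-0.2],[8,-33,0,0,-0.2]]]'
python3 -c "
from h import *
go([.677,-.124,.045],133.8)"
```

```text
time: 1.03
position: [0.2631, 0.5942, 0.2223]
tool_rot: [1.178, -2.912, 0.001]
ft_force: [-0.7, -0.2, -0.4]
grip_width: 0.603
grip_force: 0.0
time: 1.87
position: [0.434, 0.2989, 0.2226]
tool_rot: [-1.17, 2.915, 0.0]
ft_force: [0.6, 1.0, -0.2]
grip_width: 0.596
grip_force: 0.0
time: 2.7
position: [0.6043, 0.0054, 0.2225]
tool_rot: [-1.17, 2.915, 0.0]
ft_force: [0.7, 0.7, -0.1]
grip_width: 0.6
grip_force: 0.0
turn -0.001 shift after turn [  37.1 -143.7  177.5]
shift now [  36.9 -143.8  177.5] at [0.6043 0.0054 0.2225] closing 133.7 F [ 0.7  0.7 -0.1] t 2.7
```

```bash
python3 -m crank '[[[9,-36,20,0,-0.2],[9,-36,20,0,-0.2],[9,-36,20,0,-0.2],[10,-36,20,0,-0.2],[0,0,20,0,-0.2],[0,0,0,0,-0.2]]]'
python3 - <<'E'
from h import *
d=get_image("side");cv2.imwrite("pics/s1.png",cv2.resize(d["pixels"][180:400,220:480,::-1],None,fx=2.5,fy=2.5))
go([.677,-.124,.045],133.8);print(proj(d,[.677,-.124,.07]),proj(d,ctrl.get_state()["position"]))
E
```

```text
time: 3.2
position: [0.6725, -0.1244, 0.1178]
tool_rot: [1.159, -2.911, -0.004]
ft_force: [-0.3, 1.8, -0.9]
grip_width: 0.605
grip_force: 0.0
turn -0.003 shift after turn [-1.2 -4.3 75.3]
shift now [-1.2 -4.3 75.3] at [ 0.6736 -0.1218  0.1203] closing 133.6 F [-0.  -0.4  0.2] t 3.25
[386.30594616 280.25133756] [387.37268415 261.17378338]
```

View pics/s1.png

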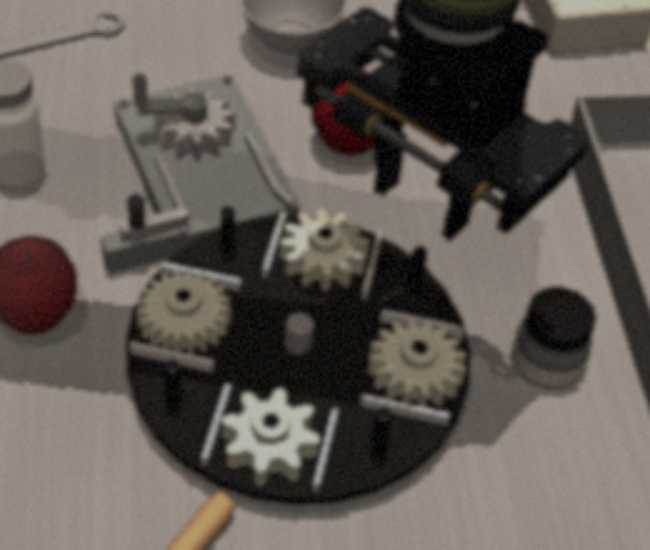

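The peg top is at crop (418,250), which is full-frame (387,280) and matches the predicted (386,280). The open fingers straddle it.

```bash
python3 -m crank '[[[-1,-4,20,0,-0.2],[0,0,20,0,-0.2],[0,0,20,0,-0.2],[0,0,15,0,-0.2],[0,0,0,0,1],[0,0,0,0,1],[0,0,0,0,1],[0,0,0,0,1],[0,0,0,0,1],[0,0,0,0,1]]]' 12
python3 - <<'E'
from h import *
s=ctrl.get_state();C=np.array([.5865,-.171]);v=np.array(s["position"])[:2]-C
print(np.linalg.norm(v),np.degrees(np.arctan2(v[1],v[0])))
R=Ro.from_rotvec(s["tool_rot"]).as_matrix()[:2,:2];a0=np.arctan2(v[1],v[0])
pts=[R.T@(.105*np.array([np.cos(a0+k),np.sin(a0+k)])-v)*1000 for k in np.radians(35.1)*np.arange(8)/7]
print(np.round(np.diff(pts,axis=0),1).tolist());print(s["grip_width"],s["grip_force"])
E
```

```text
time: 4.08
position: [0.6798, -0.1233, 0.0499]
tool_rot: [-1.17, 2.914, -0.001]
ft_force: [-0.1, 0.1, -0.1]
grip_width: 0.232
grip_force: 0.0
0.104827097956632 27.06408458954024
[[-2.2, 8.9], [-1.5, 9.1], [-0.7, 9.2], [0.1, 9.2], [0.9, 9.1], [1.7, 9.0], [2.5, 8.8]]
0.23182477199660387 0.0
```

```bash
python3 -m crank '[[[0,0,0,0,1],[0,0,0,0,1],[0,0,0,0,1],[-2,9,0,0,1],[-1.5,9,0,0,1],[-0.7,9,0,0,1],[0,9,0,0,1],[1,9,0,0,1],[1.7,9,0,0,1],[2.5,9,0,0,1]]]'
python3 -m crank '[[[0,0,0,0,1],[0,0,0,0,1]]]'
python3 - <<'E'
from h import *
s=ctrl.get_state();C=np.array([.5865,-.171]);v=np.array(s["position"])[:2]-C
print(np.linalg.norm(v),np.degrees(np.arctan2(v[1],v[0])))
d=get_image("top");im=d["pixels"][:,:,::-1];m=(im.min(2)>135).astype(np.uint8)
g=[.5865+.088*np.cos(np.radians(106.9)),-.171+.088*np.sin(np.radians(106.9)),.042]
print("expected px",proj(d,g))
cv2.imwrite("pics/t2.png",cv2.resize(im[155:295,250:455],None,fx=3.9,fy=3.9,interpolation=cv2.INTER_CUBIC))
E
```

```text
time: 4.92
position: [0.6344, -0.0779, 0.0492]
tool_rot: [-1.17, 2.915, -0.001]
ft_force: [2.7, -0.1, 2.5]
grip_width: 0.128
grip_force: 12.0
time: 5.08
position: [0.6333, -0.0774, 0.0491]
tool_rot: [1.17, -2.915, -0.003]
ft_force: [0.2, 0.9, 5.9]
grip_width: 0.133
grip_force: 12.0
0.10468766551651212 63.42612825161294
expected px [353.25487198 233.08855579]
```

View pics/t2.png

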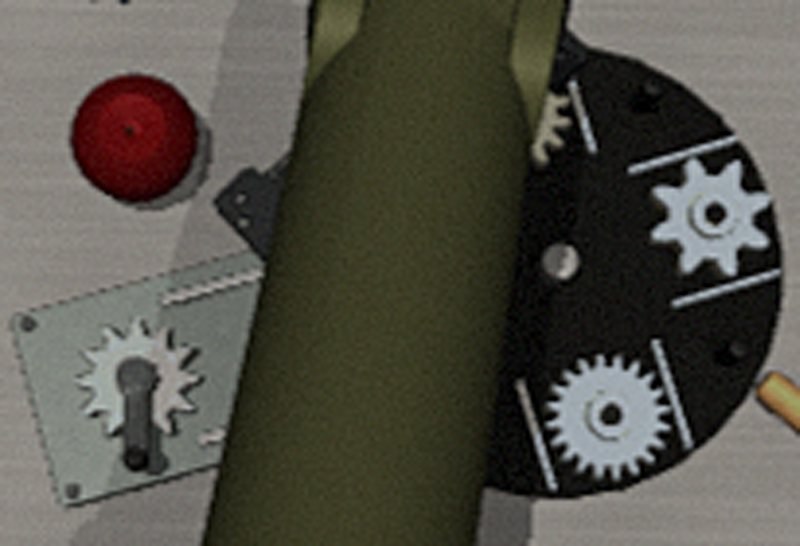

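The arm hides the wanted gear. The 8-tooth gear at crop (715,213) and the 20-tooth gear at (611,414) are visible, so I'll take the carousel angle from them.

```bash
python3 - <<'E'
from h import *
d=get_image("top");im=d["pixels"][:,:,::-1];m=(im.min(2)>135).astype(np.uint8);C=np.array([.5865,-.171])
for (u,v),off in(((433,209.6),180),((406.7,261.2),-90)):
    w=np.zeros_like(m);cv2.circle(w,(int(u),int(v)),19,1,-1)
    k,l,st,c=cv2.connectedComponentsWithStats(m&w);p=ray(d,*c[1+np.argmax(st[1:,4])],.042)-C
    print(np.linalg.norm(p),(np.degrees(np.arctan2(p[1],p[0]))+off)%360)
E
```

```text
0.08862816268519678 107.71486278483131
0.08822752234541925 107.9989998683767
```

```bash
python3 -m crank '[[[-0.5,-1.7,0,0,1],[0,0,0,0,1],[0,0,0,0,-0.3],[0,0,0,0,-0.3],[0,0,0,0,-0.3],[0,0,0,0,-0.3],[0,0,-30,0,-0.3],[0,0,-30,0,-0.3],[0,0,-30,0,-0.3]]]'
python3 - <<'E'
from h import *
C=np.array([.5865,-.171]);a=np.radians(106.9);g=C+.088*np.array([np.cos(a),np.sin(a)]);print(g);go([*g,.044],16.9)
E
```

```text
time: 5.93
position: [0.6352, -0.0795, 0.1385]
tool_rot: [1.168, -2.913, -0.002]
ft_force: [0.3, -0.7, 0.3]
grip_width: 0.573
grip_force: 0.0
[ 0.56091821 -0.0868004 ]
turn -1.103 shift after turn [-14.5  72.9  94.7]
shift now [58.6 45.8 94.7] at [ 0.6352 -0.0795  0.1385] closing 133.7 F [ 0.3 -0.7  0.3] t 5.93
```

```bash
python3 -c "
from h import *
print(np.round(ctrl.get_state()['joint_positions'],2))"
python3 -m crank '[[[0,0,0,0.12,-0.3],[0,0,0,0.12,-0.3],[0,0,0,0.12,-0.3],[0,0,0,0.12,-0.3],[0,0,0,0.12,-0.3],[0,0,0,0.12,-0.3],[0,0,0,0.12,-0.3],[0,0,0,0.12,-0.3],[0,0,0,0.12,-0.3],[0,0,0,0.12,-0.3]]]'
python3 -m crank '[[[0,0,0,0.12,-0.3],[0,0,0,0.12,-0.3],[0,0,0,0.12,-0.3],[0,0,0,0.12,-0.3],[0,0,0,0.12,-0.3],[0,0,0,0.12,-0.3],[0,0,0,0.12,-0.3],[0,0,0,0,-0.3]]]'
python3 - <<'E'
from h import *
print(np.round(ctrl.get_state()['joint_positions'],2))
go([.5609,-.0868,.044],16.9)
d=get_image("top");im=d["pixels"][:,:,::-1];print(np.round(proj(d,[.5609,-.0868,.052])))
cv2.imwrite("pics/t3.png",cv2.resize(im[155:295,250:455],None,fx=3.9,fy=3.9,interpolation=cv2.INTER_CUBIC))
E
```

```text
[-0.16  0.36  0.31  1.59 -0.11  1.21  2.5 ]
time: 6.77
position: [0.6357, -0.0795, 0.138]
tool_rot: [-0.69, -3.063, 0.0]
ft_force: [0.1, 1.2, 0.2]
grip_width: 0.652
grip_force: 0.0
time: 7.43
position: [0.6358, -0.0793, 0.138]
tool_rot: [-1.875, -2.519, 0.002]
ft_force: [0.0, -0.1, -0.4]
grip_width: 0.648
grip_force: 0.0
[-0.42  0.4   0.65  1.6  -0.25  1.22  0.56]
turn -0.004 shift after turn [ 14.6 -73.7  94.1]
shift now [ 14.3 -73.8  94.1] at [ 0.6358 -0.0793  0.138 ] closing 16.7 F [ 0.  -0.1 -0.4] t 7.43
[354. 232.]
```

```bash
python3 -m crank '[[[7,-37,0,0,-0.3],[7,-37,0,0,-0.3],[0,0,20,0,-0.3],[0,0,20,0,-0.3],[0,0,20,0,-0.3],[0,0,20,0,-0.3],[0,0,0,0,-0.3],[0,0,0,0,-0.3]]]'
python3 - <<'E'
from h import *
go([.5609,-.0868,.0445],16.9)
d=get_image("side");im=d["pixels"][:,:,::-1];print(np.round(proj(d,[.5609,-.0868,.052])))
cv2.imwrite("pics/s3.png",cv2.resize(im[190:350,230:430],None,fx=3.5,fy=3.5,interpolation=cv2.INTER_CUBIC))
E
```

```text
time: 8.15
position: [0.5605, -0.0875, 0.0579]
tool_rot: [-1.868, -2.523, 0.003]
ft_force: [0.3, 1.1, 0.4]
grip_width: 0.648
grip_force: 0.0
turn 0.001 shift after turn [ 0.5  0.6 13.4]
shift now [ 0.5  0.6 13.4] at [ 0.5605 -0.0875  0.0579] closing 17.0 F [0.3 1.1 0.4] t 8.15
[322. 274.]
```

View pics/s3.png

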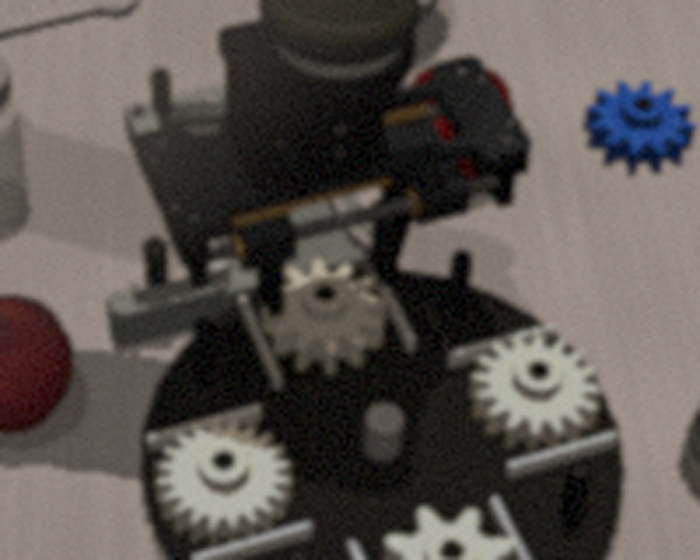

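The boss hole is at (323,273), which agrees with the predicted (322,274). I'll descend and close on the boss.

```bash
python3 -m crank '[[[0,0,6.5,0,-0.3],[0,0,6,0,-0.3],[0,0,0,0,1],[0,0,0,0,1],[0,0,0,0,1],[0,0,0,0,1],[0,0,0,0,1],[0,0,0,0,1],[0,0,0,0,1],[0,0,0,0,1]]]' 8
python3 -m crank '[[[0,0,0,0,1],[0,0,0,0,1]]]'
python3 -c "
from h import *
g=np.array([.51746,.05653])-.060*np.array([-.2904,.9569])
go([*g,.044],16.9)"
```

```text
time: 9.03
position: [0.5616, -0.0875, 0.0463]
tool_rot: [1.872, 2.523, 0.0]
ft_force: [-0.8, -0.1, 2.0]
grip_width: 0.29
grip_force: 8.0
time: 9.2
position: [0.5616, -0.0874, 0.0463]
tool_rot: [1.872, 2.523, 0.0]
ft_force: [-1.3, -0.5, 1.2]
grip_width: 0.293
grip_force: 8.0
turn -0.001 shift after turn [90.6 -0.4  2.3]
shift now [90.6 -0.5  2.3] at [ 0.5616 -0.0874  0.0463] closing 16.8 F [-1.3 -0.5  1.2] t 9.2
```

```bash
python3 -m crank '[[[9,0,0,0,1],[9,0,0,0,1],[9,0,0,0,1],[9,0,0,0,1],[9,0,0,0,1],[9,0,0,0,1],[9,0,0,0,1],[9,0,1,0,1],[3,0,1,0,1],[0,0,0,0,1]]]'
python3 - <<'E'
from h import *
M=np.array([.51746,.05653]);s=ctrl.get_state();print(np.linalg.norm(np.array(s["position"])[:2]-M))
g=M-.060*np.array([-.2904,.9569]);go([*g,.044],16.9)
d=get_image("side");im=d["pixels"][:,:,::-1]
cv2.imwrite("pics/s4.png",cv2.resize(im[190:330,230:410],None,fx=4,fy=4,interpolation=cv2.INTER_CUBIC))
E
```

```text
time: 10.03
position: [0.5397, -0.0143, 0.0442]
tool_rot: [-1.87, -2.524, -0.001]
ft_force: [-1.2, -0.2, 0.1]
grip_width: 0.289
grip_force: 8.0
0.07428541344255937
turn 0.001 shift after turn [14.3 -0.7  0.2]
shift now [14.3 -0.7  0.2] at [ 0.5397 -0.0143  0.0442] closing 16.9 F [-1.2 -0.2  0.1] t 10.03
```

View pics/s4.png

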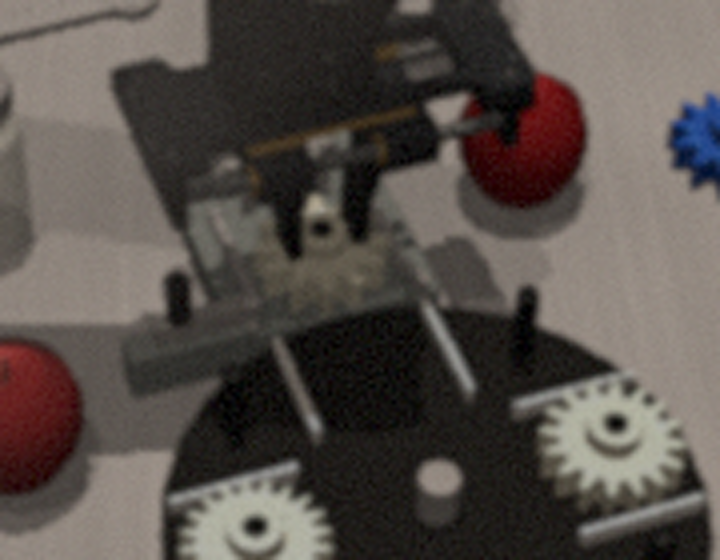

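The gear is gripped by its boss at crop (320,228) and lies inside the channel. I'll creep forward and watch the force.

```bash
python3 -m crank '[[[2,0,0,0,1],[2,0,0,0,1],[2,0,0,0,1],[0,0,0,0,1]]]'; python3 -m crank '[[[2,0,0,0,1],[2,0,0,0,1],[0,0,0,0,1]]]'
python3 -c "
from h import *
M=np.array([.51746,.05653]);s=ctrl.get_state();print(np.linalg.norm(np.array(s['position'])[:2]-M))
g=M-.060*np.array([-.2904,.9569]);go([*g,.044],16.9)"
```

```text
time: 10.42
position: [0.5381, -0.0098, 0.0442]
tool_rot: [1.872, 2.523, 0.0]
ft_force: [0.3, -0.1, 1.1]
grip_width: 0.295
grip_force: 8.0
time: 10.67
position: [0.5371, -0.0065, 0.0442]
tool_rot: [1.872, 2.522, -0.0]
ft_force: [-0.1, -1.6, 0.2]
grip_width: 0.295
grip_force: 8.0
0.06600286587653126
turn -0.001 shift after turn [ 6.  -0.5  0.2]
shift now [ 6.  -0.5  0.2] at [ 0.5371 -0.0065  0.0442] closing 16.8 F [-0.1 -1.6  0.2] t 10.67
```

```bash
python3 -m crank '[[[1.5,0,0,0,1],[1.5,0,0,0,1],[0,0,0,0,1],[0,0,0,0,1]]]'; python3 -m crank '[[[1.5,0,0,0,1],[1.5,0,0,0,1],[0,0,0,0,1],[0,0,0,0,1]]]'
python3 -c "
from h import *
M=np.array([.51746,.05653]);s=ctrl.get_state();print(np.linalg.norm(np.array(s['position'])[:2]-M))
g=M-.060*np.array([-.2904,.9569]);go([*g,.044],16.9)"
```

```text
time: 11.0
position: [0.5369, -0.0054, 0.0445]
tool_rot: [1.872, 2.519, -0.001]
ft_force: [0.9, -6.0, 1.2]
grip_width: 0.293
grip_force: 8.0
time: 11.33
position: [0.5363, -0.0026, 0.0447]
tool_rot: [1.872, 2.519, -0.001]
ft_force: [1.7, -5.3, 2.0]
grip_width: 0.295
grip_force: 8.0
0.06202095911499395
turn -0.002 shift after turn [ 2.  -0.9  0.7]
shift now [ 2.  -0.9  0.7] at [ 0.5363 -0.0026  0.0447] closing 16.8 F [ 1.7 -5.3  2. ] t 11.33
```

```bash
python3 -m crank '[[[1,0,0,0.03,1],[0.5,0,0,0.03,1],[0,0,0,-0.06,1],[0,0,0,-0.06,1],[0,0,0,0.06,1],[0,0,0,0,1],[0,0,0,0,1]]]'
python3 - <<'E'
from h import *
M=np.array([.51746,.05653]);s=ctrl.get_state();print(np.linalg.norm(np.array(s['position'])[:2]-M))
g=M-.060*np.array([-.2904,.9569]);go([*g,.044],16.9)
d=get_image("side");im=d["pixels"][:,:,::-1]
cv2.imwrite("pics/s5.png",cv2.resize(im[190:300,250:380],None,fx=5,fy=5,interpolation=cv2.INTER_CUBIC))
E
```

```text
time: 11.92
position: [0.5344, 0.0017, 0.0439]
tool_rot: [-1.87, -2.523, -0.0]
ft_force: [0.2, -0.3, -0.9]
grip_width: 0.289
grip_force: 8.0
0.057375948882331496
turn 0.0 shift after turn [-2.6 -0.3 -0.1]
shift now [-2.6 -0.3 -0.1] at [0.5344 0.0017 0.0439] closing 16.9 F [ 0.2 -0.3 -0.9] t 11.92
```

View pics/s5.png

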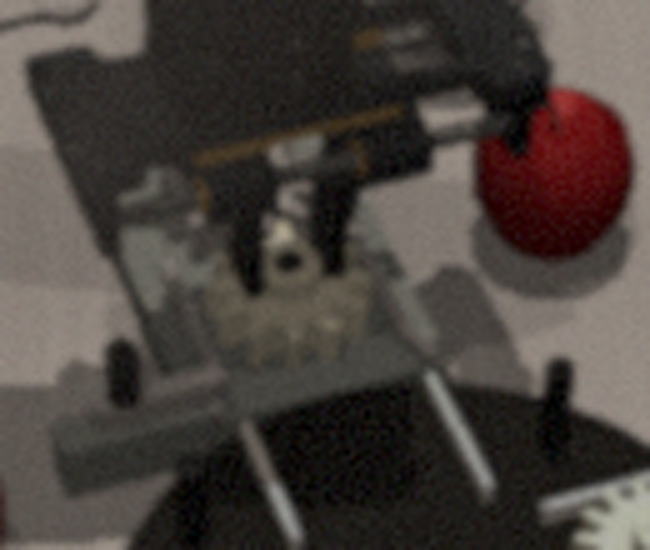

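It dropped fully into mesh, with the axes about 58 mm apart by my estimate and no force left. I'll release it and go to the bolt knob.

```bash
python3 -m crank '[[[0,0,0,0,-0.2],[0,0,0,0,-0.2],[0,0,0,0,-0.2],[0,0,0,0,-0.2],[0,0,-25,0,-0.2],[0,0,-35,0,-0.2],[0,0,0,0,1],[0,0,0,0,1]]]'
python3 -c "
from h import *
go([.4395,-.0724,.049],16.9)"
```

```text
time: 12.63
position: [0.5365, 0.0013, 0.1062]
tool_rot: [1.87, 2.521, 0.006]
ft_force: [-0.7, -0.0, -0.6]
grip_width: 0.514
grip_force: 0.0
turn -0.001 shift after turn [ -42.3 -114.5   56.6]
shift now [ -42.4 -114.5   56.6] at [0.5365 0.0013 0.1062] closing 16.9 F [-0.7 -0.  -0.6] t 12.63
```

```bash
python3 -m crank '[[[-14,-29,0,0,1],[-14,-29,0,0,1],[-14,-29,0,0,1],[0,-28,0,0,1],[0,0,0,0,1],[0,0,0,0,1]]]'
python3 - <<'E'
from h import *
go([.4395,-.0724,.049],16.9)
d=get_image("side");im=d["pixels"][:,:,::-1];print(proj(d,ctrl.get_state()["position"]))
cv2.imwrite("pics/s6.png",cv2.resize(im[190:310,230:390],None,fx=4.5,fy=4.5,interpolation=cv2.INTER_CUBIC))
E
```

```text
time: 13.13
position: [0.4353, -0.0724, 0.1033]
tool_rot: [-1.873, -2.52, -0.002]
ft_force: [0.8, -0.2, 0.2]
grip_width: 0.083
grip_force: 0.0
turn -0.002 shift after turn [-1.3  4.1 54.3]
shift now [-1.3  4.1 54.3] at [ 0.4353 -0.0724  0.1033] closing 16.8 F [ 0.8 -0.2  0.2] t 13.13
[255.73902213 251.37052345]
```

View pics/s6.png

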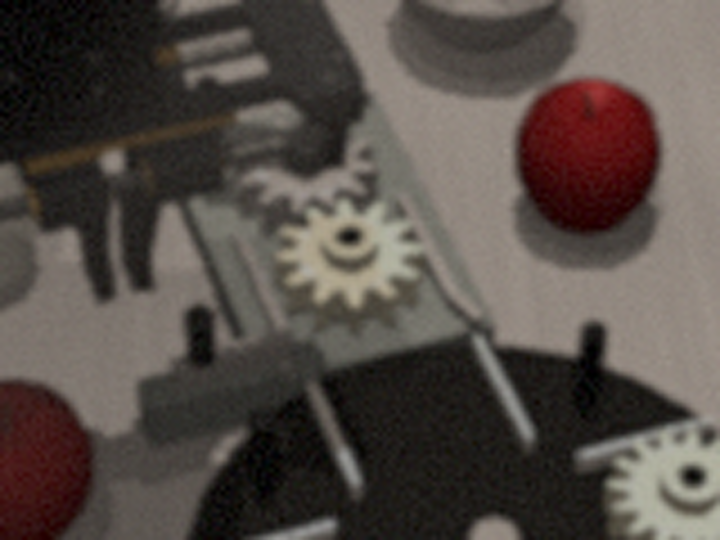

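The gear sits flat and in mesh at crop (350,240), and the shut fingers are clear outside the knob at (200,325). I'll descend and push.

```bash
python3 -m crank '[[[-1,0,20,0,1],[0,0,20,0,1],[0,0,14,0,1],[0,0,0,0,1],[0,0,0,0,1],[0,8,0,0,1],[0,8,0,0,1],[0,8,0,0,1],[0,8,0,0,1],[0,0,0,0,1]]]' 20
python3 -m crank '[[[0,8,0,0,1],[0,8,0,0,1],[0,8,0,0,1],[0,4,0,0,1],[0,4,0,0,1],[0,0,0,0,1],[0,0,0,0,1]]]'
python3 -c "
from h import *
O=np.array([.5473,-.0418]);go([*(O-.042*np.array([.957,.290])+.002*np.array([-.29,.957])),.049],16.9)"
```

```text
time: 14.02
position: [0.4703, -0.0633, 0.0507]
tool_rot: [1.869, 2.522, 0.002]
ft_force: [-0.7, 0.6, 0.8]
grip_width: 0.002
grip_force: 0.0
time: 14.6
position: [0.4987, -0.0546, 0.0501]
tool_rot: [1.872, 2.523, 0.001]
ft_force: [0.8, 0.3, -0.4]
grip_width: 0.006
grip_force: 0.0
turn -0.001 shift after turn [0.1 8.2 1.1]
shift now [0.2 8.2 1.1] at [ 0.4987 -0.0546  0.0501] closing 16.9 F [ 0.8  0.3 -0.4] t 14.6
```

```bash
python3 -m crank '[[[0,4,0,0,1],[0,4,0,0,1],[0,0,0,0,1],[0,0,0,0,1]]]'; python3 -m crank '[[[0,2,0,0,1],[0,2,0,0,1],[0,0,0,0,1],[0,0,0,0,1]]]'; python3 -m crank '[[[0,2,0,0,1],[0,2,0,0,1],[0,0,0,0,1],[0,0,0,0,1]]]'
python3 - <<'E'
from h import *
O=np.array([.5473,-.0418]);go([*(O-.042*np.array([.957,.290])+.002*np.array([-.29,.957])),.049],16.9)
d=get_image("side");im=d["pixels"][:,:,::-1]
cv2.imwrite("pics/s7.png",cv2.resize(im[190:310,230:390],None,fx=4.5,fy=4.5,interpolation=cv2.INTER_CUBIC))
E
```

```text
time: 14.93
position: [0.5064, -0.0523, 0.0502]
tool_rot: [1.872, 2.523, 0.001]
ft_force: [1.0, 0.4, 0.1]
grip_width: 0.001
grip_force: 0.0
time: 15.27
position: [0.5101, -0.0513, 0.0501]
tool_rot: [1.872, 2.523, 0.0]
ft_force: [-1.1, 1.0, -0.9]
grip_width: 0.006
grip_force: 0.1
time: 15.6
position: [0.5116, -0.0508, 0.0498]
tool_rot: [-1.87, -2.519, 0.005]
ft_force: [-6.9, -2.1, 5.9]
grip_width: 0.003
grip_force: 3.6
turn -0.001 shift after turn [ 0.3 -5.2  0.9]
shift now [ 0.2 -5.2  0.9] at [ 0.5116 -0.0508  0.0498] closing 16.8 F [-6.9 -2.1  5.9] t 15.6
```

```bash
python3 -m crank '[[[0,-10,0,0,1],[0,-10,0,0,1],[0,-10,-10,0,1],[0,0,-35,0,1],[0,0,-35,0,0],[0,-35,0,0,0],[-35,-35,0,0,0.1],[-35,-10,0,0,0.1],[-35,0,0,0,0.1],[0,0,0,0,0.1]]]'
python3 - <<'E'
from h import *
go([.473,.0544,.068],16.9)
O=np.array([.5473,-.0418]);ex=np.array([.957,.290]);ey=np.array([-.29,.957])
d=get_image("side");im=d["pixels"][:,:,::-1];t=get_image("top")
for x in(-20,-26,-82):print("knob pred",x,proj(d,[*(O+x/1000*ex+.002*ey),.071]),proj(t,[*(O+x/1000*ex+.002*ey),.071]))
a=im[190:310,230:390];b=t["pixels"][200:300,250:380,::-1]
cv2.imwrite("pics/s8.png",np.hstack([cv2.resize(a,(400,300)),cv2.resize(b,(390,300))]))
E
```

```text
time: 16.48
position: [0.4427, -0.1826, 0.1311]
tool_rot: [1.879, 2.511, -0.0]
ft_force: [-0.5, 0.9, 0.3]
grip_width: 0.371
grip_force: 0.0
turn -0.009 shift after turn [218.3  97.7  62.4]
shift now [219.1  95.7  62.4] at [ 0.4427 -0.1826  0.1311] closing 16.4 F [-0.5  0.9  0.3] t 16.48
knob pred -20 [304.05505245 251.66341625] [334.10397363 246.92176508]
knob pred -26 [301.1353627  252.40592905] [334.90711572 249.69439527]
knob pred -82 [273.470826   259.44135898] [342.44802799 275.72734901]
```

View pics/s8.png

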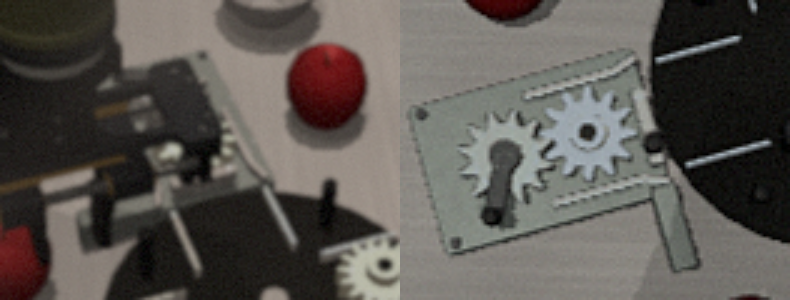

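The knob is at top pixel (334.3,247.3), which is exactly the home prediction (334.1,246.9). The gear is in mesh behind the bolt, and the crank pin is at (280.3,271.7).

```bash
python3 -m crank '[[[31,14,0,0,0.1],[31,14,0,0,0.1],[31,14,0,0,0.1],[31,14,0,0,0.1],[31,14,0,0,0.1],[31,14,0,0,0.1],[31,14,0,0,0.1],[0,0,0,-0.01,0.1],[0,0,0,0,0.1]]]'
python3 - <<'E'
from h import *
t=get_image("top")
P=ray(t,280.3,271.7,.088);H=ray(t,285.2,252,.05);C=np.array([.5865,-.171]);ey=np.array([-.2904,.9569]);ex=np.array([.9569,.2904]);M=C+.239*ey
v=P-M;print("P",P,"H",H,"M",M,np.linalg.norm(v),"ang",np.arctan2(v@ey,-v@ex))
go([*P,.068],16.9)
E
```

```text
time: 17.33
position: [0.4725, 0.0636, 0.1298]
tool_rot: [-1.85, -2.538, 0.001]
ft_force: [-0.1, -1.0, -0.2]
grip_width: 0.449
grip_force: 0.0
P [0.47347633 0.06319232] H [0.51733628 0.0566635 ] M [0.5170944 0.0576991] 0.04396261159949366 ang 0.41992595738257865
turn 0.012 shift after turn [ 1.3  1.3 61.8]
shift now [ 1.3  1.4 61.8] at [0.4726 0.0616 0.1298] closing 17.6 F [ 0.3 -1.1  0.3] t 17.38
```

```bash
python3 -m crank '[[[1,1,20,0.01,0.1],[0,0,20,0,0.1],[0,0,22,0,0.1],[0,0,0,0,0.1],[0,0,0,0,1],[0,0,0,0,1],[0,0,0,0,1],[0,0,0,0,1],[0,0,0,0,1],[0,0,0,0,1]]]' 20
python3 - <<'E'
from h import *
s=ctrl.get_state();p=np.array(s["position"]);M=np.array([.5173,.0572]);ey=np.array([-.2904,.9569]);ex=np.array([.9569,.2904]);v=p[:2]-M
a=np.arctan2(v@ey,-v@ex);print(p,np.linalg.norm(v),a,s["grip_width"],s["grip_force"])
th=np.linspace(a,2.42,19);print(np.round(np.diff(np.c_[45*np.sin(th),-45*np.cos(th)],axis=0),1).tolist())
E
```

```text
time: 18.22
position: [0.4736, 0.0619, 0.0688]
tool_rot: [-1.871, -2.522, 0.0]
ft_force: [-4.4, 0.9, 6.0]
grip_width: 0.128
grip_force: 20.0
[0.47358929 0.06186435 0.06879249] 0.04395887232913221 0.4009536495898491 0.12827929445964195 20.001956820487976
[[4.5, 2.2], [4.2, 2.7], [3.9, 3.2], [3.5, 3.6], [3.1, 4.0], [2.6, 4.3], [2.2, 4.6], [1.6, 4.8], [1.1, 4.9], [0.5, 5.0], [-0.0, 5.0], [-0.6, 5.0], [-1.2, 4.9], [-1.7, 4.7], [-2.2, 4.5], [-2.7, 4.3], [-3.2, 3.9], [-3.6, 3.5]]
```

```bash
python3 -m crank '[[[4.5,2.2,0,0,1],[4.2,2.7,0,0,1],[3.9,3.2,0,0,1],[3.5,3.6,0,0,1],[3.1,4,0,0,1],[2.6,4.3,0,0,1],[0,0,0,0,1]]]'
python3 -c "
from h import *
s=ctrl.get_state();p=np.array(s['position']);M=np.array([.5173,.0572]);ey=np.array([-.2904,.9569]);ex=np.array([.9569,.2904]);v=p[:2]-M
print(np.linalg.norm(v),np.arctan2(v@ey,-v@ex))"
```

```text
time: 18.8
position: [0.4859, 0.0899, 0.0686]
tool_rot: [-1.869, -2.521, 0.001]
ft_force: [-5.5, 2.4, 7.2]
grip_width: 0.134
grip_force: 20.0
0.04531637632781929 1.1000846418713897
```

```bash
python3 -m crank '[[[2.2,4.6,0,0,1],[1.6,4.8,0,0,1],[1.1,4.9,0,0,1],[0.5,5,0,0,1],[0,5,0,0,1],[-0.6,5,0,0,1],[-1.2,4.9,0,0,1],[0,0,0,0,1]]]'
python3 -m crank '[[[-1.7,4.7,0,0,1],[-2.2,4.5,0,0,1],[-2.7,4.3,0,0,1],[-3.2,3.9,0,0,1],[-3.6,3.5,0,0,1],[0,0,0,0,1],[0,0,0,0,1]]]'
python3 -c "
from h import *
s=ctrl.get_state();p=np.array(s['position']);M=np.array([.5173,.0572]);ey=np.array([-.2904,.9569]);ex=np.array([.9569,.2904]);v=p[:2]-M
print(np.linalg.norm(v),np.arctan2(v@ey,-v@ex))"
```

```text
time: 19.47
position: [0.5178, 0.1031, 0.0681]
tool_rot: [-1.87, -2.521, 0.001]
ft_force: [-4.2, 3.0, 3.2]
grip_width: 0.13
grip_force: 20.0
time: 20.05
position: [0.54, 0.0966, 0.0676]
tool_rot: [-1.868, -2.519, 0.002]
ft_force: [-6.7, 3.0, 3.1]
grip_width: 0.132
grip_force: 20.0
0.04544733457338748 2.3881805664337024
```

```bash
python3 -m crank '[[[-1.5,1.5,0,0,1],[0,0,0,0,1],[0,0,0,0,1],[0,0,0,0,0.2],[0,0,0,0,0.2],[0,0,0,0,0.2],[0,0,0,0,0.2],[0,0,-25,0,0.2],[0,0,-30,0,0.2],[0,0,-30,0,0.2]]]'
python3 -m crank '[[[-30,25,-10,0,0.2],[-30,30,-10,0,0.2],[-30,30,0,0,0.2],[-30,30,0,0,0.2],[-30,30,0,0,0.2],[0,30,0,0,0.2],[0,0,0,0,0.2]]]'
python3 - <<'E'
from h import *
t=get_image("top");d=get_image("side");M=np.array([.5173,.0572]);ey=np.array([-.2904,.9569]);ex=np.array([.9569,.2904])
# pin ring: predicted pixel and darkness of each candidate crank angle, side and top
for a in(2.0,2.2,2.3,2.4,2.5):
    p=[*(M+.045*(-np.cos(a)*ex+np.sin(a)*ey)),.085];r=[a]
    for im in(t,d):
        u,v=proj(im,p).round().astype(int);r+=[(u,v),im["pixels"][v-1:v+2,u-1:u+2].mean().round()]
    print(r)
g=im=t["pixels"][:,:,::-1];m=(g.min(2)>150).astype(np.uint8)
u,v=proj(t,[*(M-.06*ey),.042]).round().astype(int);w=np.zeros_like(m);cv2.circle(w,(u,v),18,1,-1);k,l,st,c=cv2.connectedComponentsWithStats(m&w);i=1+np.argmax(st[1:,4])
G=ray(t,*c[i],.042);print("gear",st[i,4],G,np.linalg.norm(G-M));k=(u,v)
O=np.array([.5473,-.0418]);u,v=proj(t,[*(O-.02*ex+.002*ey),.071]).round().astype(int);print("knob dark",g[v-1:v+2,u-1:u+2].mean())
cv2.imwrite("pics/final.png",t["pixels"][:,:,::-1])
E
```

```text
time: 20.88
position: [0.5443, 0.0932, 0.1538]
tool_rot: [1.873, 2.522, -0.002]
ft_force: [-0.0, 1.0, 0.3]
grip_width: 0.4
grip_force: 0.0
time: 21.47
position: [0.7558, 0.0018, 0.1698]
tool_rot: [1.872, 2.52, -0.002]
ft_force: [-1.5, 2.0, -1.9]
grip_width: 0.397
grip_force: 0.0
[2.0, (np.int64(262), np.int64(247)), np.float64(71.0), (np.int64(299), np.int64(196)), np.float64(135.0)]
[2.2, (np.int64(263), np.int64(243)), np.float64(71.0), (np.int64(303), np.int64(197)), np.float64(135.0)]
[2.3, (np.int64(264), np.int64(241)), np.float64(69.0), (np.int64(305), np.int64(197)), np.float64(103.0)]
[2.4, (np.int64(265), np.int64(239)), np.float64(68.0), (np.int64(307), np.int64(198)), np.float64(57.0)]
[2.5, (np.int64(266), np.int64(237)), np.float64(67.0), (np.int64(309), np.int64(199)), np.float64(64.0)]
gear 160 [0.53515346 0.01292495] 0.04773914454250943
knob dark 19.59259259259259
```

```bash
python3 -m crank '[[[-35,0,0,0,0.2],[-35,0,0,0,0.2],[-35,0,0,0,0.2],[-35,0,0,0,0.2],[-35,0,0,0,0.2],[-35,0,0,0,0.2],[-35,0,0,0,0.2],[0,0,0,0,0.2],[0,0,0,0,0.2]]]'
python3 - <<'E'
from h import *
t=get_image("top");M=np.array([.5173,.0572]);ey=np.array([-.2904,.9569]);ex=np.array([.9569,.2904]);O=np.array([.5473,-.0418])
px=t["pixels"]
for a in(2.0,2.2,2.3,2.4,2.5):
    u,v=proj(t,[*(M+.045*(-np.cos(a)*ex+np.sin(a)*ey)),.088]).round().astype(int);print(a,(u,v),px[v-1:v+2,u-1:u+2].mean().round())
for x in(-20,-26,-32):
    u,v=proj(t,[*(O+x/1000*ex+.002*ey),.071]).round().astype(int);print("knob",x,px[v-1:v+2,u-1:u+2].mean().round())
# gear: dark bore of the boss, near expected place
u,v=proj(t,[*(M-.06*ey),.052]).round().astype(int);w=px[v-6:v+7,u-6:u+7].mean(2);m=(w<w.min()+45).astype(np.uint8)
q=cv2.moments(m,True);c=np.array([q["m10"],q["m01"]])/q["m00"]+[u-6,v-6];G=ray(t,*c,.052);print("bore",c,w.min(),q["m00"],"dist",np.linalg.norm(G-M))
s=ctrl.get_state();print(s["position"],s["ft_force"])
E
```

```text
time: 22.32
position: [0.8208, -0.236, 0.1724]
tool_rot: [1.879, 2.517, -0.004]
ft_force: [-0.4, 0.7, 0.6]
grip_width: 0.398
grip_force: 0.0
2.0 (np.int64(262), np.int64(247)) 132.0
2.2 (np.int64(263), np.int64(243)) 116.0
2.3 (np.int64(264), np.int64(241)) 42.0
2.4 (np.int64(265), np.int64(239)) 40.0
2.5 (np.int64(266), np.int64(237)) 43.0
knob -20 34.0
knob -26 41.0
knob -32 45.0
bore [314.15789474 245.15789474] 13.666666666666666 19.0 dist 0.06317639123746839
[ 0.82175423 -0.23266906  0.17305264] [-0.80681863  0.43280881  0.34672262]
```

```bash
python3 -c "
from bench import job
print(job.close_job())"
```

```text
the job is handed in; nothing more can be done
None
```

The job is handed in and the judge gave no verdict; by camera, the twelve-tooth gear is in mesh (axes about 63 mm apart, limit 65), the bolt was seen home before cranking, and the crank is at its stop (about 2.4 rad).

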